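# Set and lock the bench air regulator

### The job

Set the grey air regulator on the left of the bench: slide its yellow guard fully aside to its stop so that the knob is bare, turn the black bar knob, while it is still down, until its white pointer stands at the red marker on the dial, and then pull the knob straight up as far as it goes so that it locks, with the pointer still at the marker. Leave the red marker and the things on the bench where they are, and let go at the end.

Things in the scene. Friction and masses are not known exactly. Their poses are not given: they have to be found in the camera images.
- regulator: grey air regulator box fixed on the bench, 124 (x) x 204 (y) x 35 mm high; origin at the centre of its underside, z up. The knob's vertical axis stands at (0, -44 mm) in this frame; a white dial, 106 mm across and 3 mm thick, lies round it on the box. Along its +y axis the guard slides
- guard (a joint): how far the guard is slid aside along the regulator's +y: 0 covers the knob, 0.100 m is fully open, at the stop; it slides with about 3 N friction and stays where it is left
- guard_fin (a point): centre of the yellow fin on top of the guard, for pushing. The fin is 60 (regulator's x) x 12 (its y) x 26 mm high and stands upright in the middle of the guard's clear top plate; its top is 13 mm above this point, the top plate about 12 mm below it. The guard is a bridge over the knob, 122 (x) x 88 (y) mm, with yellow side walls and a yellow wall at its +y end, open at its -y end; its top plate is 92 mm over the bench
- knob_center (a point): centre of the knob's black bar handle, on the knob's axis; rises with the knob. The bar is 68 long x 14 wide x 26 mm high, level, with its underside 51 mm over the bench while the knob is down (13 mm above the dial, where a 32 mm wide collar carries it). Its x axis runs along the bar, from the pointer end to the tail
- pointer_tip (a point): top of the bar's pointer end (marked with a white line), 34 mm from the knob's axis; its axes turn with the knob, -x pointing outward
- marker_tip (a point): inner tip of the small red marker on the dial, 45 mm from the knob's axis, 3 mm tall; its -x axis points outward from the knob's axis. The knob is set when pointer and marker lie in one direction from the axis
- stem (a joint): turn of the knob, rad: 0 = pointer towards the regulator's -x, growing anticlockwise seen from above (pi/2 = towards its -y); -1.7 to 1.7; about 0.08 N m friction, stays where it is left
- marker (a joint): angle of the red marker, rad, counted just as the knob's turn; it is stiff and stays put
- knob (a joint): how far the knob is pulled up: 0 down, 0.015 m fully out; about 6 N lifts it, and it stays up by itself (held by a stiff friction catch)
- ring_lamp: an obstacle, fixed: lamp on a tall gooseneck, right of the middle of the bench, its ring hanging about half a metre up over the back; between the robot's start and the regulator go round it on the robot's side (x below 0.45 m). Origin at its clamp's foot
- cup: bystander: clear plastic cup, 81 mm across, 66 mm high; origin under its centre
- flux: bystander: small brown bottle, 36 mm across, 82 mm high; origin under its centre
- pliers: bystander: red-handled pliers, 141 mm long, lying; origin under the centre
- charcoal: bystander: black charcoal block, 57x87x30 mm; origin under its centre
- lighter: bystander: white gas lighter, 106 mm long, lying; origin under its centre

How it is judged:
On the way, in this order (a step that is already met when the one before it is completed fails the run):
1. the guard is slid fully aside (within 6 mm of its stop), the knob still down (value of joint guard above 0.094 m and value of joint knob below 0.003 m), for 0.2 s.
2. the pointer stands at the marker (within 0.12 rad), the knob still down (under 3 mm up) (angle between the x axis of pointer_tip and the x axis of marker_tip, either way round below 0.12 rad and value of joint knob below 0.003 m), for 0.3 s.
At the end, for the whole second after the job is handed in: the guard is at least 90 mm of its 100 mm aside, the knob is pulled up by at least 12 of its 15 mm and at rest, and its pointer is within 0.12 rad (7 degrees) of the red marker (angle between the x axis of pointer_tip and the x axis of marker_tip, either way round below 0.12 rad and value of joint knob above 0.012 m and value of joint guard above 0.09 m and velocity of joint stem between -0.05 and 0.05 rad/s); the robot touches nothing.
It fails at once if the red marker is pushed round the dial (by more than 5 mm) (distance of marker_tip from where it was at the start of the episode above 0.005 m).
It fails at once if a bystander is moved by more than 20 mm (distance of any of cup, flux, pliers, charcoal, lighter from where it was at the start of the episode above 0.02 m).
It also fails if it takes over 64 s, if anything falls off the work surface, if the arm or the gripper's body presses on something with over 40 N, if the wrist force passes 120 N, or if a joint passes its speed limit or range.

### The arm

A 7-joint arm with a two-finger parallel gripper is mounted at the origin on a cart in front of the work surface, level with it; the furniture and walls round the work are solid. World frame = base frame: x ahead of the robot, y to its left, z up, the work surface at z = 0. Lengths are in m, angles in rad, forces in N, time in s.
With the tool pointing down it reaches from about 0.425 to 0.825 m from the base axis. Payload 3.6 kg.
Tool frame: the origin (TCP) lies midway between the tips of the shut fingers; the grasp point (between the pads) lies 19 mm behind it; z points along the fingers, x is the direction in which the jaws open and shut, and the axes are right-handed (so a half turn about z gives the same grasp; the last joint's range is limited). The gripper opens to 93 mm and grips with 3 to 60 N. Pads are 15 mm wide; open, the fingers measure 128 mm over their backs; the gripper's body (75 mm by 188 mm) begins 65 mm behind the grasp point.
Start: joints at [-1.192, 0.615, -0.013, 1.423, 0.008, 1.103, -0.04], TCP at [0.257, 0.597, 0.197] pointing down, gripper open.
Joint ranges: [-3.12, 3.12], [-0.3, 2.06], [-1.34, 1.32], [0.26, 2.42], [-1.36, 4.5], [0.01, 1.98], [-2.84, 2.84]. Speed limits (rad/s): [2.79, 2.79, 3.14, 3.14, 3.14, 3.14, 3.14].

### API

Orientations are given as a rotation vector (axis times angle).
In Python, from rig import r gives the robot as it stands.
- The arm moves only by the shell command python3 -m inch 'ROWS' [OPENING] [FORCE]. ROWS is JSON, a list of rows, each an object of numbers: "x", "y", "z": the shift along the world's x, y, z in cm; "spin": the turn about the world's z in rad. In form: [{"x": .., "y": .., "z": .., "spin": ..}, ...]. A call has exactly 8 rows; each row shifts and turns the commanded pose from where the row before left it; what a row does not reach is not made up. A row lasts 1/10 s, in which the tool goes at most 50 mm and 8.59 degrees, less where a joint would pass 70% of its speed; a pose out of reach is approached as far as the arm can. A call is refused whole if a number of a shift passes 5 or a number of a turn 0.15, either way. A call with a gripper value outside its range is refused whole. OPENING is the opening, from 0 (shut) to 1 (fully open), set as the call begins (- or left out, the last holds). The fingers move at their own pace and stop on an object; FORCE is the grip in N (left out, the last holds). Time passes only in rows, so rows that do not move let the fingers close, or fill a call up. It gives the time, the measured TCP pose, the force and the opening at its end, in the units of the state.
- r.get_state(): the state, without advancing time (a new reading comes with each control period).
- r.read_camera(name): name is "scene" or "top" or "wrist"; returns a dict with "color" (420x560x3 uint8, red, green, blue), "K" (3x3 intrinsics, pixels), "dist_coeffs" ([k1, k2, p1, p2, k3] as OpenCV has them; the pictures are not rectified), "R" (3x3) and "t" (3): a world point X has camera coordinates R X + t; the wrist camera has in their place "tool_from_camera" (4x4, takes a point from camera to tool coordinates, whose origin is the TCP and whose axes are the tool frame's). Camera axes: x right, y down, z forward; pixel columns grow to the right and rows downward; lengths in m; the calibration is good to about 2 mm. A picture is of the moment at which its call begins: read the wrist's pose just before it. There is no depth.
- r.job_done(): hands the job in, once; it reports no verdict.
Trained networks look in the newest picture that a camera, given by its name, has taken for a name from the list of things; names that differ only in an ending like _2 or _b are one class to them, and where a whole thing is asked for, a point or a joint stands for the part that bears it (a point fixed in the world has none). Each returns a list of dicts, best first, with "conf" (0 to 1); they miss things now and then, are a little off and sometimes report something else, mostly with a low value. They report only what shows in the picture. A call takes as long as a camera call.
- r.masks_of(camera, name): "mask" (420x560 bool, what is visible of it) and "extent" ([left, top, right, bottom] in pixels, round what is visible of it).
The state is a dict: "time": time; "q": joint angles; "qvel": joint speeds; "tau": joint torques, N m; "ee_pos": TCP position; "ee_rot": TCP orientation; "contact_force": force on the tool from outside, world axes, zero at the start; "ft_torque": the same for the moment, N m; "gripper_width": opening from 0.0 (shut) to 1.0 (fully open).
Only numpy, scipy, OpenCV 4.12 (cv2) and the standard library are available. Lean on these libraries where they do the work, as an engineer would, in place of code of your own. Each camera call takes 0.05 s, during which the arm holds its last target.

## Working session

There is one attempt and no reset: what is moved stays moved. The work goes in short steps, Python scripts to look and compute and a shell command to move; the robot and the scene stay as the last step left them, time stands still between calls to the robot, and variables do not carry over. Pictures are saved under pics/ and viewed, and the job is handed in when it is done.

```bash
mkdir -p pics; ls; python3 - <<'E'
from rig import r
import cv2,numpy as np
s=r.get_state();print({k:np.round(v,3).tolist() for k,v in s.items()})
for c in ["scene","top","wrist"]:
    d=r.read_camera(c);cv2.imwrite(f"pics/{c}0.png",d["color"][:,:,::-1])
    for n in ["regulator","guard_fin","knob_center","marker_tip","pointer_tip"]:
        print(c,n,[(round(m["conf"],2),np.round(m["extent"]).tolist()) for m in r.masks_of(c,n)][:3])
E
```

```text
pics
{'time': 0.0, 'q': [-1.191, 0.616, -0.013, 1.425, 0.008, 1.103, -0.04], 'qvel': [-0.001, 0.001, -0.002, 0.001, 0.001, -0.001, 0.001], 'tau': [-0.0, -45.894, 0.209, -16.574, -0.061, 0.02, 0.0], 'ee_pos': [0.256, 0.596, 0.196], 'ee_rot': [2.622, 1.727, -0.003], 'contact_force': [0.183, 0.431, -0.144], 'ft_torque': [0.049, 0.057, 0.001], 'gripper_width': 1.002}
scene regulator [(0.84, [150.0, 162.0, 214.0, 211.0]), (0.22, [280.0, 191.0, 292.0, 215.0])]
scene guard_fin [(0.97, [164.0, 161.0, 207.0, 204.0])]
scene knob_center []
scene marker_tip []
scene pointer_tip [(0.29, [307.0, 223.0, 339.0, 245.0])]
top regulator [(0.69, [128.0, 174.0, 210.0, 227.0])]
top guard_fin [(0.7, [160.0, 176.0, 194.0, 221.0])]
top knob_center []
top marker_tip []
top pointer_tip []
wrist regulator [(0.81, [121.0, 360.0, 249.0, 420.0])]
wrist guard_fin [(0.54, [122.0, 405.0, 151.0, 418.0])]
wrist knob_center []
wrist marker_tip []
wrist pointer_tip []
```

View pics/scene0.png

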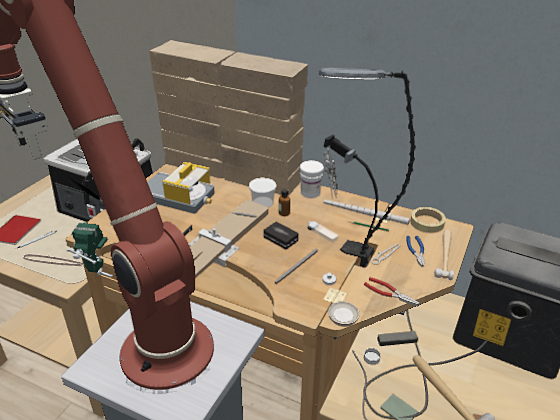

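View pics/top0.png

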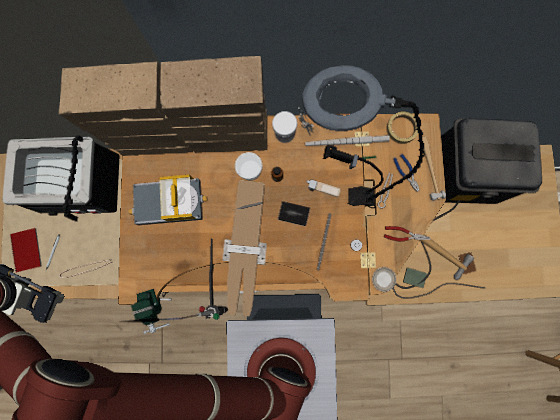

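View pics/wrist0.png

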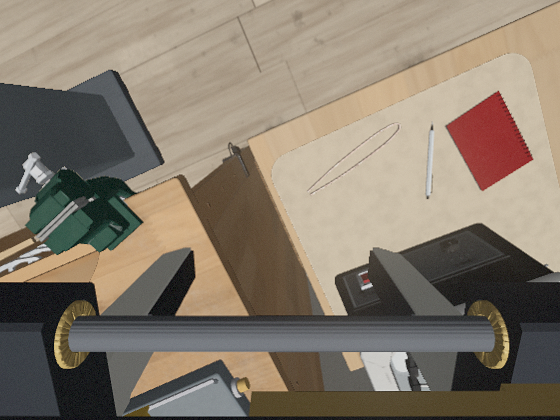

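```bash
cat > h.py <<'E'
from rig import r
import cv2,numpy as np
def ray(d,uv):
    p=cv2.undistortPoints(np.array([[uv]],float),d["K"],np.array(d["dist_coeffs"],float))[0,0]
    R=np.array(d["R"]);t=np.array(d["t"]);o=-R.T@t
    return o,R.T@np.array([p[0],p[1],1.])
def at_z(d,uv,z):
    o,v=ray(d,uv);return o+v*(z-o[2])/v[2]
def proj(d,X):
    return cv2.projectPoints(np.array(X,float).reshape(-1,1,3),cv2.Rodrigues(np.array(d["R"]))[0],np.array(d["t"],float),d["K"],np.array(d["dist_coeffs"],float))[0][:,0]
def wristd(s,d):
    # add R,t to wrist dict
    T=np.eye(4);T[:3,:3]=cv2.Rodrigues(np.array(s["ee_rot"],float))[0];T[:3,3]=s["ee_pos"]
    C=np.linalg.inv(T@np.array(d["tool_from_camera"]));d["R"]=C[:3,:3];d["t"]=C[:3,3];return d
def crop(d,x0,y0,x1,y1,k,fn):
    cv2.imwrite(fn,cv2.resize(d["color"][y0:y1,x0:x1,::-1],None,fx=k,fy=k,interpolation=cv2.INTER_CUBIC))
E
python3 - <<'E'
from h import *
d=r.read_camera("top");crop(d,120,165,220,235,8,"pics/topc.png")
for z in (0,.035,.092,.117): print(z,[np.round(at_z(d,p,z)[:2],3) for p in [(134,178),(202,222),(134,222)]])
m=r.masks_of("top","guard_fin")[0]["mask"]
ys,xs=np.nonzero(m);print(xs.mean(),ys.mean())
print(d["t"],-np.array(d["R"]).T@d["t"])
d=r.read_camera("scene");crop(d,140,150,230,220,8,"pics/scc.png")
E
```

```text
0 [array([0.588, 0.446]), array([0.445, 0.23 ]), array([0.45 , 0.442])]
0.035 [array([0.58 , 0.433]), array([0.441, 0.222]), array([0.446, 0.429])]
0.092 [array([0.568, 0.411]), array([0.435, 0.211]), array([0.439, 0.408])]
0.117 [array([0.562, 0.402]), array([0.433, 0.206]), array([0.437, 0.398])]
175.5874635568513 197.35714285714286
[-0.00132888  0.48512048  1.21101839] [ 0.30946199 -0.03038686  1.26697242]
```

View pics/topc.png

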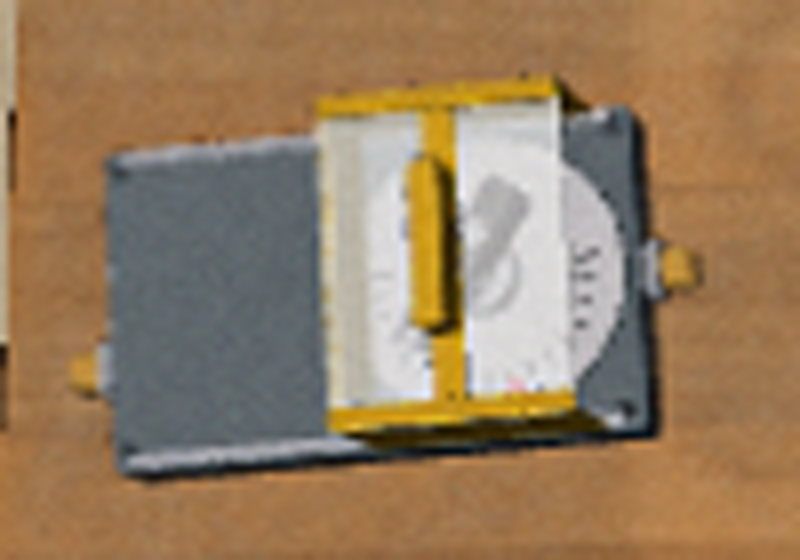

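View pics/scc.png

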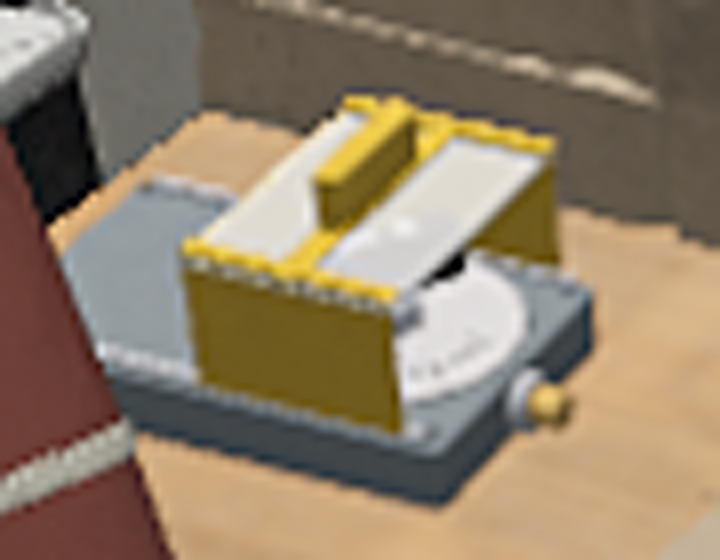

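```bash
python3 - <<'E'
from h import *
from scipy.optimize import least_squares
d=r.read_camera("top");print(np.round(d["K"],1).tolist())
uv=np.array([(133.1,184.4),(198.75,178.1),(201.9,218.5),(135,222)])
loc=np.array([(62,102),(62,-102),(-62,-102),(-62,102)])/1e3
def W(p,l):
    c,s=np.cos(p[2]),np.sin(p[2]);l=np.atleast_2d(l);return np.c_[p[0]+c*l[:,0]-s*l[:,1],p[1]+s*l[:,0]+c*l[:,1]]
f=lambda p:(proj(d,np.c_[W(p,loc),np.full(4,.035)])-uv).ravel()
q=least_squares(f,[.51,.33,0]);print(q.x,np.round(q.fun,1))
p=q.x
k=W(p,[0,-.044])[0];print("knob",k)
fin=at_z(d,(173.8,195),.117);print("fin top",fin, "pred closed", k)
m=at_z(d,(184.4,213.1),.040);print("marker",m,np.hypot(*(m[:2]-k)))
# angle regulator frame
v=m[:2]-k;c,s=np.cos(p[2]),np.sin(p[2]);l=np.array([c*v[0]+s*v[1],-s*v[0]+c*v[1]]);print("marker ang",np.arctan2(-l[1],-l[0]))
for z in (.077,): print("axis top px",proj(d,[[*k,z]]),(proj(d,[[*k,z]])-[120,165])*8)
E
```

```text
[[421.3, 0.0, 281.0], [0.0, 421.3, 205.6], [0.0, 0.0, 1.0]]
[0.50807749 0.32917619 0.05783328] [ 0.2 -1.2  0.7 -0.6 -0.3 -0.1 -0.6  1.8]
knob [0.51062074 0.28524975]
fin top [0.51024527 0.28585514 0.117     ] pred closed [0.51062074 0.28524975]
marker [0.46848233 0.27425271 0.04      ] 0.0435497434690463
marker ang 0.19744710847336036
axis top px [[177.70766532 197.15255855]] [[461.66132256 257.2204684 ]]
```

```bash
python3 -m inch '[{"x":1,"y":-2,"z":0.5,"spin":0.04},{"x":1.5,"y":-3,"z":0.5,"spin":0.06},{"x":2,"y":-4,"z":0,"spin":0.06},{"x":2,"y":-4,"z":0,"spin":0.06},{"x":2,"y":-4,"z":0,"spin":0.06},{"x":2,"y":-4,"z":0,"spin":0.06},{"x":2,"y":-4,"z":0,"spin":0.06},{"x":1,"y":-2,"z":0,"spin":0.06}]' 0 20
```

```text
time: 1.9
ee_pos: [0.394, 0.3226, 0.2073]
ee_rot: [2.163, 2.275, -0.001]
contact_force: [0.3, -0.2, 0.1]
gripper_width: 0.362
```

```bash
python3 -m inch '[{"x":1,"y":-0.8},{"x":2,"y":-1.4},{"x":2.5,"y":-1.6},{"x":2.5,"y":-1.6},{"x":2,"y":-1.4},{"x":1.5,"y":-0.8},{"x":0.4,"y":-0.3},{}]' 0 20
python3 - <<'E'
from h import *
s=r.get_state();d=wristd(s,r.read_camera("wrist"));cv2.imwrite("pics/w1.png",d["color"][:,:,::-1])
k=np.array([.5106,.2852])
print(s["ee_pos"],s["ee_rot"],proj(d,[[*k,.117],[*k,.077],[.468,.274,.04]]))
E
```

```text
[0.39397749 0.32255545 0.20728806] [ 2.16256238e+00  2.27512743e+00 -1.06105037e-03] [[235.27292878 324.50697384]
 [240.28401168 302.09690319]
 [234.96813692 250.93800229]]$[0]: bad value
```

View pics/w1.png

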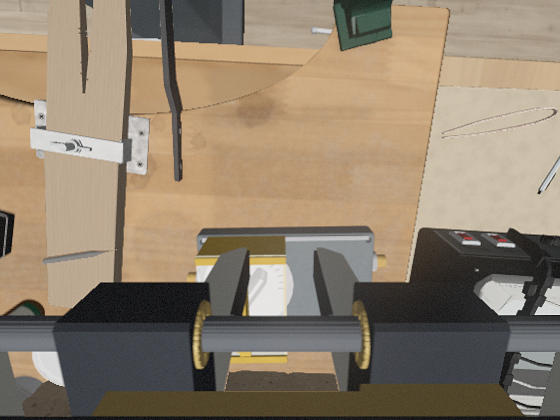

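```bash
python3 -m inch '[{"x":1,"y":-0.8,"z":0,"spin":0},{"x":2,"y":-1.4,"z":0,"spin":0},{"x":2.5,"y":-1.6,"z":0,"spin":0},{"x":2.5,"y":-1.6,"z":0,"spin":0},{"x":2,"y":-1.4,"z":0,"spin":0},{"x":1.5,"y":-0.8,"z":0,"spin":0},{"x":0.4,"y":-0.3,"z":0,"spin":0},{"x":0,"y":0,"z":0,"spin":0}]' 0 20
python3 - <<'E'
from h import *
s=r.get_state();d=wristd(s,r.read_camera("wrist"));cv2.imwrite("pics/w2.png",d["color"][:,:,::-1])
k=np.array([.5106,.2852])
print(s["ee_pos"],s["ee_rot"],proj(d,[[*k,.117],[*k,.077],[.468,.274,.04]]))
E
```

```text
time: 2.75
ee_pos: [0.5104, 0.2488, 0.2068]
ee_rot: [-2.16, -2.281, 0.0]
contact_force: [-0.5, -0.2, 0.1]
gripper_width: 0.006
[0.51043074 0.24884447 0.20679397] [-2.15962855e+00 -2.28051615e+00  2.92615988e-04] [[323.03299564 210.8991439 ]
 [318.08466731 199.76944027]
 [307.07303771 150.99655373]]
```

View pics/w2.png

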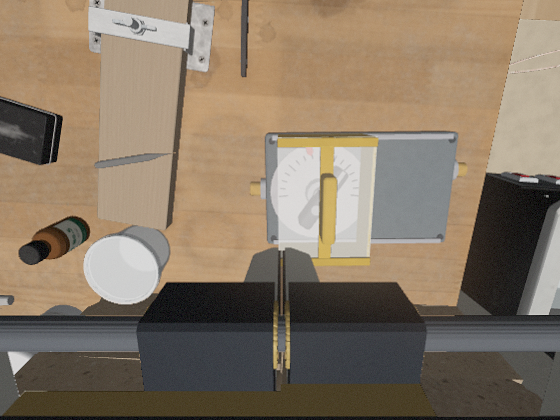

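```bash
python3 -m inch '[{"x":0.2,"y":-0.4,"z":-1.2,"spin":0},{"x":0,"y":0,"z":-2,"spin":0},{"x":0,"y":0,"z":-2,"spin":0},{"x":0,"y":0,"z":-2,"spin":0},{"x":0,"y":0,"z":-1.6,"spin":0},{"x":0,"y":0,"z":-1.2,"spin":0},{"x":0,"y":0,"z":-0.7,"spin":0},{"x":0,"y":0,"z":0,"spin":0}]' 0 20
```

```text
time: 3.6
ee_pos: [0.5117, 0.2442, 0.0991]
ee_rot: [-2.159, -2.281, 0.003]
contact_force: [0.1, 0.3, 0.1]
gripper_width: 0.004
```

```bash
python3 -m inch '[{"x":0,"y":0.8,"z":0,"spin":0},{"x":-0.1,"y":1.2,"z":0,"spin":0},{"x":-0.1,"y":1.4,"z":0,"spin":0},{"x":-0.1,"y":1.4,"z":0,"spin":0},{"x":-0.1,"y":1.4,"z":0,"spin":0},{"x":-0.1,"y":1.4,"z":0,"spin":0},{"x":0,"y":1.2,"z":0,"spin":0},{"x":0,"y":0.8,"z":0,"spin":0}]' 0 20
```

```text
time: 4.4
ee_pos: [0.5072, 0.342, 0.1]
ee_rot: [-2.158, -2.282, -0.0]
contact_force: [-0.0, -0.1, 0.0]
gripper_width: 0.005
```

```bash
python3 - <<'E'
from h import *
s=r.get_state();print(s["ee_pos"],s["contact_force"])
d=r.read_camera("top");crop(d,110,155,220,235,7,"pics/t3.png")
d=r.read_camera("wrist");cv2.imwrite("pics/w3.png",d["color"][:,:,::-1])
E
```

```text
[0.50719632 0.34197837 0.09998407] [-0.04311338 -0.13533503  0.02510605]
```

View pics/w3.png

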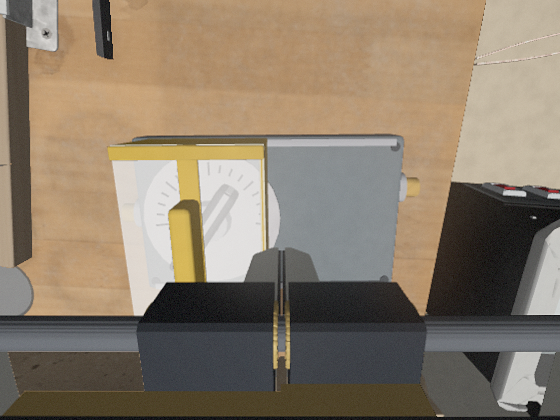

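View pics/t3.png

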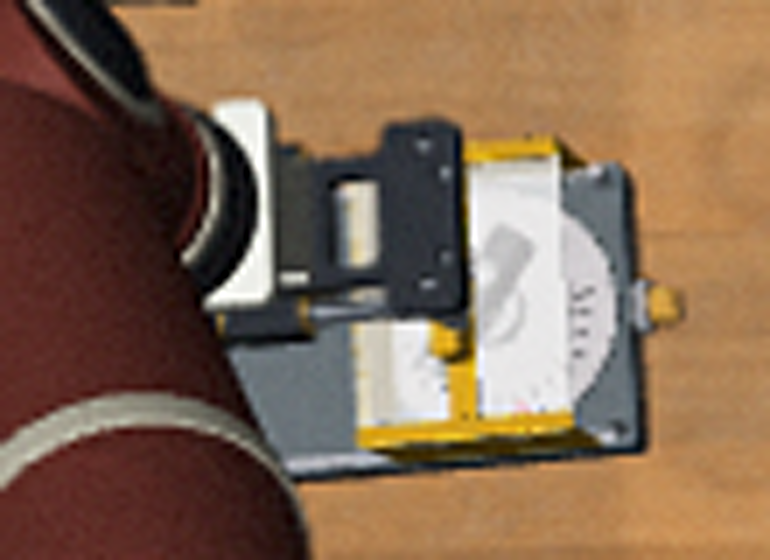

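```bash
python3 - <<'E'
from h import *
s=r.get_state();d=wristd(s,r.read_camera("wrist"))
k=np.array([.5106,.2852]);p=s["ee_pos"]
print(np.round(np.array(d["tool_from_camera"]),3).tolist(), "cam at",-d["R"].T@d["t"])
R=cv2.Rodrigues(np.array(s["ee_rot"]))[0];print(np.round(R,3).tolist())
print(np.round(proj(d,[p,p-R[:,2]*.05,[k[0]+.03,k[1],.117],[k[0]-.03,k[1],.117],[*k,.077],[.468,.274,.04]])))
t=r.read_camera("top");print(np.round(proj(t,[p,p-R[:,2]*-.0,p-R[:,2]*.1])),(proj(t,[p,p-R[:,2]*.1])-[110,155])*7)
s2=r.read_camera("scene");crop(s2,120,120,260,225,5,"pics/s3.png")
E
```

```text
[[1.0, 0.001, 0.0, 0.0], [-0.001, 0.962, 0.273, -0.076], [0.0, -0.273, 0.962, -0.188], [0.0, 0.0, 0.0, 1.0]] cam at [0.43154031 0.33790048 0.28774753]
[[-0.056, 0.998, -0.0], [0.998, 0.056, 0.001], [0.001, -0.0, -1.0]]
[[280. 248.]
 [280. 289.]
 [178. 308.]
 [175. 207.]
 [195. 235.]
 [191. 163.]]
[[156. 198.]
 [156. 198.]
 [144. 191.]] [[322.31596249 297.88147563]
 [240.16293923 255.22288133]]
```

View pics/s3.png

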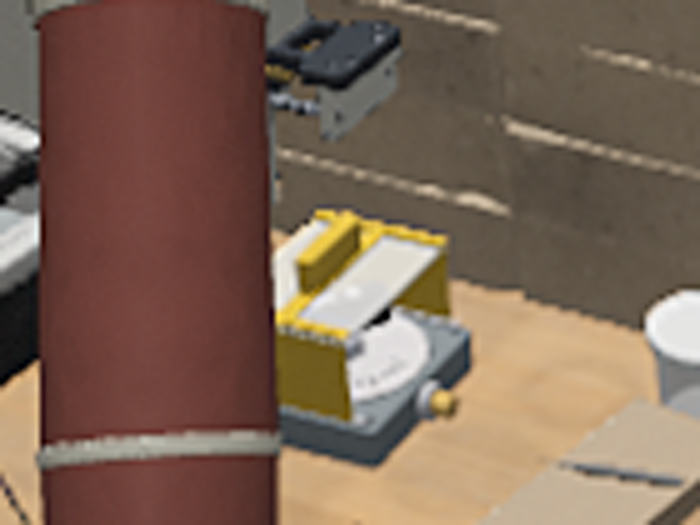

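```bash
python3 - <<'E'
from h import *
s=r.get_state();p=s["ee_pos"];k=np.array([.5106,.2852])
d=r.read_camera("scene")
X=[p,p+[0,0,.084],p+[0,-.094,.084],[*k,.117],[k[0]-.03,k[1],.117],[k[0]+.03,k[1],.117]]
print(np.round((proj(d,X)-[120,120])*5))
print(s["q"], p)
E
```

```text
[[251. 244.]
 [234. 119.]
 [371. 155.]
 [326. 238.]
 [297. 262.]
 [355. 216.]]
[-0.5850583   0.65755771 -0.0659923   1.65367424  0.05563687  0.8329908
  0.94917219] [0.50780521 0.33918123 0.09990165]
```

```bash
python3 - <<'E'
from h import *
s=r.get_state();d=wristd(s,r.read_camera("wrist"))
crop(d,90,110,430,300,2,"pics/w4.png")
p=[.50808,.32918,.0578]
c,sn=np.cos(p[2]),np.sin(p[2])
W=lambda l:[p[0]+c*l[0]-sn*l[1],p[1]+sn*l[0]+c*l[1],l[2]]
for n,l in dict(boxL=(-.062,-.102,.035),boxR=(-.062,.102,.035),gTL=(-.061,-.088,.092),gTR=(-.061,0,.092),fin1=(-.03,-.05,.117),fin2=(-.03,-.038,.117),fin1b=(-.03,-.05,.092)).items():
    print(n,np.round(proj(d,[W(l)])[0]), np.round((proj(d,[W(l)])[0]-[90,110])*2))
E
```

```text
boxL [128. 136.] [76. 52.]
boxR [406. 135.] [632.  49.]
gTL [109. 143.] [38. 66.]
gTR [263. 142.] [345.  65.]
fin1 [166. 206.] [152. 193.]
fin2 [189. 206.] [198. 193.]
fin1b [180. 196.] [180. 171.]
```

View pics/w4.png

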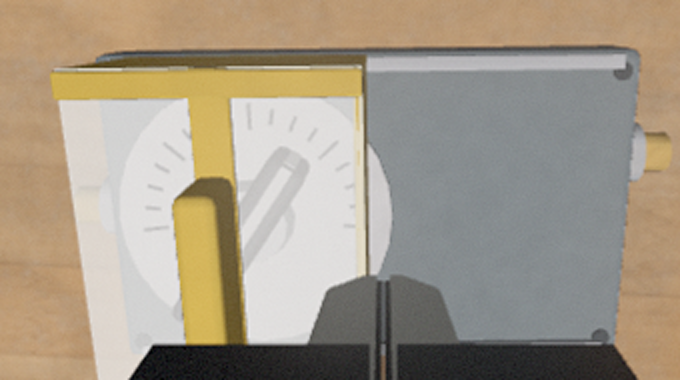

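```bash
python3 - <<'E'
from h import *
from scipy.optimize import least_squares
s=r.get_state();d=wristd(s,r.read_camera("wrist"));print(np.round(d["K"],1).tolist())
obs=dict(boxL=((-.062,-.102,.035),(100,54)),boxR=((-.062,.102,.035),(637,50)),boxRB=((.062,.102,.035),(612,345)),
 gTL=((-.061,-.088,.092),(52,70)),gTR=((-.061,0,.092),(363,68)),f1=((-.03,-.05,.117),(173,195)),f2=((-.03,-.038,.117),(232,183)))
def f(q):
    p=[.50808+q[0],.32918+q[1],.0578+q[4]]
    c,sn=np.cos(p[2]),np.sin(p[2]);o=[]
    for n,(l,uv) in obs.items():
        l=list(l)
        if n[0] in "gf": l[1]+=q[3]
        X=[p[0]+c*l[0]-sn*l[1],p[1]+sn*l[0]+c*l[1],l[2]-q[2]]
        o.append((proj(d,[X])[0]-[90,110])*2-uv)
    return np.ravel(o)
q=least_squares(f,np.zeros(5),loss="soft_l1",f_scale=4);print("dx,dy,dz(cam higher),guard,yaw",np.round(q.x,4));print(np.round(f(q.x).reshape(-1,2)))
E
```

```text
[[337.1, 0.0, 281.2], [0.0, 337.1, 211.8], [0.0, 0.0, 1.0]]
dx,dy,dz(cam higher),guard,yaw [ 0.0007  0.0056  0.0073 -0.0012  0.0066]
[[ -2.   1.]
 [  2.  -1.]
 [ -0.   2.]
 [ 12.  -0.]
 [ -3.  -2.]
 [  3.  -4.]
 [-12.   7.]]
```

```bash
python3 -m inch '[{"x":0,"y":0,"z":2,"spin":0},{"x":0,"y":0,"z":2,"spin":0},{"x":0,"y":-2,"z":0,"spin":0},{"x":0.1,"y":-3,"z":0,"spin":0},{"x":0.1,"y":-3,"z":0,"spin":0},{"x":0.1,"y":-2,"z":0,"spin":0},{"x":0,"y":0,"z":-1.5,"spin":0},{"x":0,"y":0,"z":-2,"spin":0}]' 0 20
python3 - <<'E'
from h import *
s=r.get_state();print(s["ee_pos"])
d=r.read_camera("top");crop(d,110,155,220,235,7,"pics/t5.png")
d=r.read_camera("wrist");cv2.imwrite("pics/w5.png",d["color"][:,:,::-1])
d=r.read_camera("scene");crop(d,120,120,260,225,5,"pics/s5.png")
E
```

```text
time: 5.6
ee_pos: [0.512, 0.2388, 0.106]
ee_rot: [2.163, 2.276, 0.004]
contact_force: [0.5, 0.2, 0.4]
gripper_width: 0.007
[0.51199412 0.23884039 0.10599777]
```

View pics/w5.png

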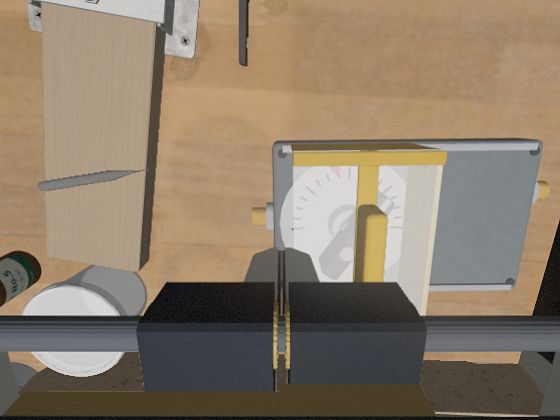

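View pics/s5.png

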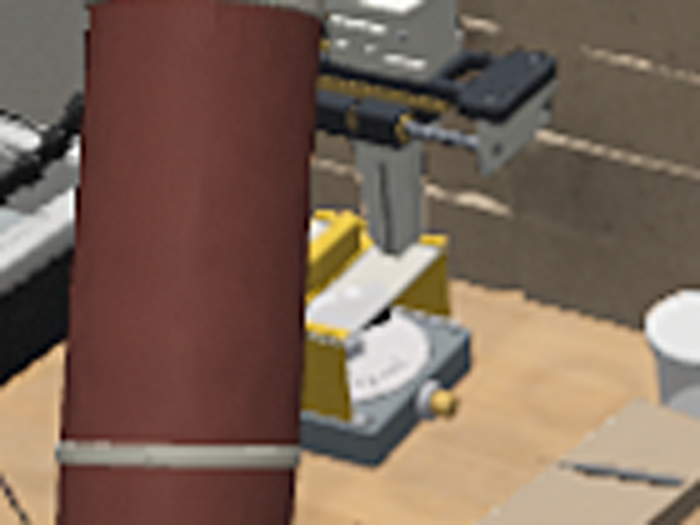

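View pics/t5.png

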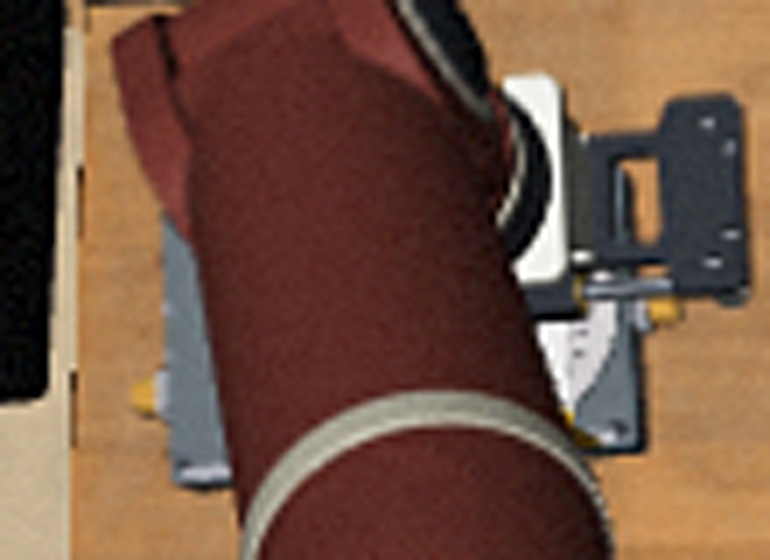

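```bash
python3 - <<'E'
from h import *
s=r.get_state();p=np.array(s["ee_pos"]);print(p)
d=r.read_camera("scene")
f=lambda X:np.round((proj(d,X)-[120,120])*5).tolist()
print("tip",f([p]),"z+.02",f([p+[0,0,.02]]),"x+.02",f([p+[.02,0,0]]),"y",f([p+[0,.02,0]]))
t=r.read_camera("top");print(np.round((proj(t,[p,p+[0,-.094,.1]])-[110,155])*7).tolist())
E
```

```text
[0.50980549 0.23927301 0.10431084]
tip [[393.0, 276.0]] z+.02 [[391.0, 246.0]] x+.02 [[412.0, 260.0]] y [[365.0, 268.0]]
[[569.0, 283.0], [759.0, 232.0]]
```

```bash
python3 -m inch '[{"x":0.2,"y":0,"z":-0.5,"spin":0},{"x":0,"y":0,"z":-0.4,"spin":0},{"x":0,"y":0,"z":-0.3,"spin":0},{"x":0,"y":0,"z":0,"spin":0},{"x":0,"y":0,"z":0,"spin":0},{"x":0,"y":0,"z":0,"spin":0},{"x":0,"y":0,"z":0,"spin":0},{"x":0,"y":0,"z":0,"spin":0}]' 0 20
python3 - <<'E'
from h import *
s=r.get_state();p=np.array(s["ee_pos"]);print(p,s["contact_force"])
d=r.read_camera("scene")
crop(d,170,120,230,170,12,"pics/s6.png")
print(np.round((proj(d,[p])-[170,120])*12))
E
```

```text
time: 6.65
ee_pos: [0.5126, 0.2402, 0.0932]
ee_rot: [2.16, 2.281, 0.0]
contact_force: [0.4, 0.2, 0.2]
gripper_width: 0.003
[0.51261821 0.2402491  0.09317344] [0.3780177  0.1901835  0.22721339]
[[351. 695.]]
```

View pics/s6.png

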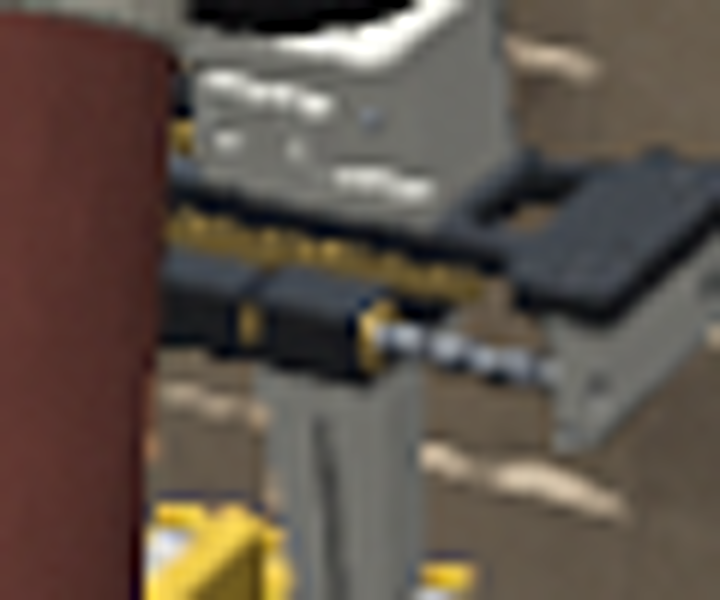

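```bash
python3 -m inch '[{"x":0,"y":0.5,"z":0,"spin":0},{"x":0,"y":0.6,"z":0,"spin":0},{"x":0,"y":0.6,"z":0,"spin":0},{"x":0,"y":0.6,"z":0,"spin":0},{"x":0,"y":0.6,"z":0,"spin":0},{"x":-0.1,"y":0.6,"z":0,"spin":0},{"x":0,"y":0.6,"z":0,"spin":0},{"x":0,"y":0.6,"z":0,"spin":0}]' 0 20
python3 - <<'E'
from h import *
s=r.get_state();p=np.array(s["ee_pos"]);print(p,s["contact_force"])
d=r.read_camera("scene")
crop(d,140,120,230,187,8,"pics/s7.png")
d=r.read_camera("wrist");cv2.imwrite("pics/w7.png",d["color"][:,:,::-1])
E
```

```text
time: 7.5
ee_pos: [0.5114, 0.2856, 0.093]
ee_rot: [2.161, 2.279, -0.005]
contact_force: [-1.0, -4.0, 1.9]
gripper_width: 0.003
[0.51135908 0.28560124 0.09296024] [-0.99829686 -4.0188966   1.91009538]
```

View pics/w7.png

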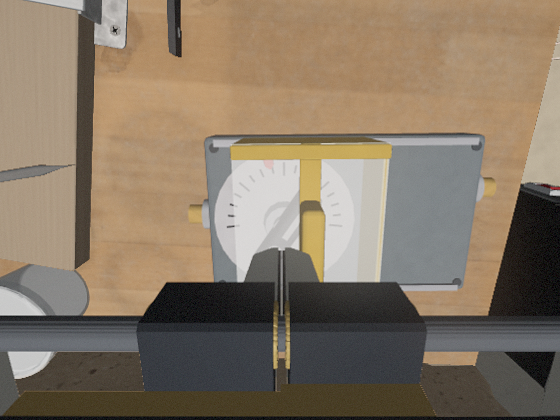

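View pics/s7.png

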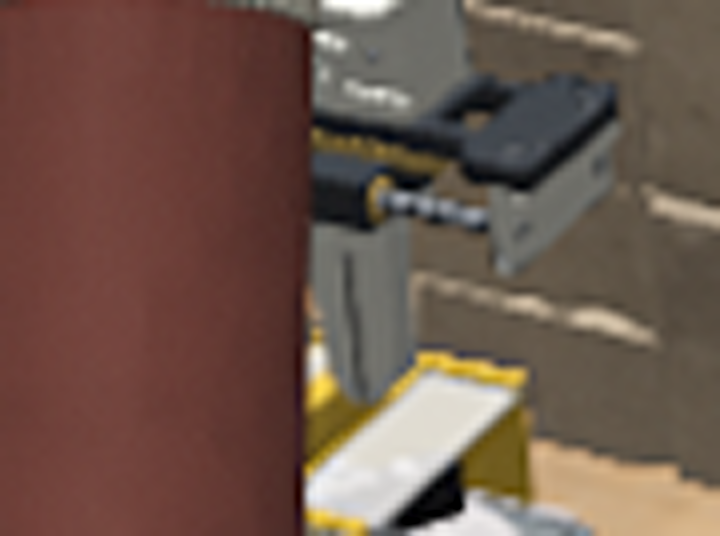

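```bash
python3 -m inch '[{"x":0,"y":0.8,"z":-0.2,"spin":0},{"x":-0.1,"y":1,"z":-0.1,"spin":0},{"x":-0.1,"y":1,"z":0,"spin":0},{"x":0,"y":1,"z":0,"spin":0},{"x":-0.1,"y":1,"z":0,"spin":0},{"x":0,"y":1,"z":0,"spin":0},{"x":-0.1,"y":0.8,"z":0,"spin":0},{"x":0,"y":0.5,"z":0,"spin":0}]' 0 20
```

```text
time: 8.4
ee_pos: [0.5068, 0.3601, 0.0925]
ee_rot: [-2.158, -2.281, -0.003]
contact_force: [-3.3, -3.9, 13.1]
gripper_width: 0.004
```

```bash
python3 - <<'E'
from h import *
s=r.get_state();p=np.array(s["ee_pos"]);print(p,s["contact_force"])
d=r.read_camera("top")
crop(d,110,155,220,235,7,"pics/t8.png")
d=r.read_camera("wrist");cv2.imwrite("pics/w8.png",d["color"][:,:,::-1])
E
```

```text
[0.50683908 0.36009975 0.09246445] [-3.33176503 -3.93031347 13.06337557]
```

View pics/w8.png

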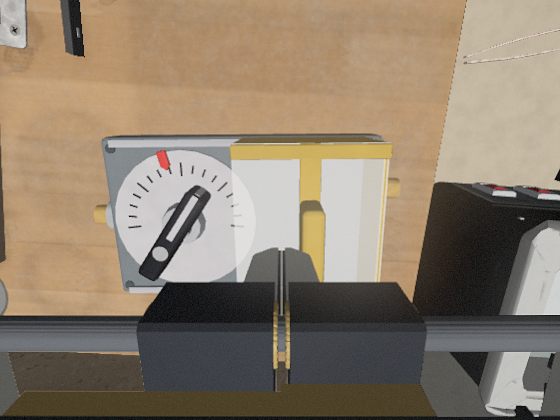

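View pics/t8.png

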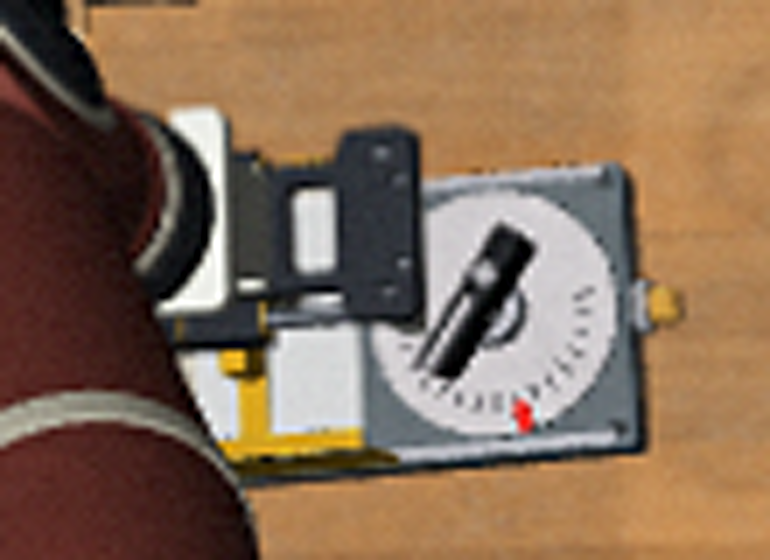

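```bash
python3 -m inch '[{"x":0,"y":0,"z":0.2,"spin":0},{"x":0,"y":0,"z":0.2,"spin":0},{"x":0,"y":0,"z":0,"spin":0},{"x":0,"y":0,"z":0,"spin":0},{"x":0,"y":0,"z":0,"spin":0},{"x":0,"y":0,"z":0,"spin":0},{"x":0,"y":0,"z":0,"spin":0},{"x":0,"y":0,"z":0,"spin":0}]' 0 20
python3 - <<'E'
from h import *
s=r.get_state();p=np.array(s["ee_pos"]);print(p,s["contact_force"])
d=r.read_camera("wrist");crop(d,90,120,400,310,2.5,"pics/w9.png");cv2.imwrite("pics/w9f.png",d["color"][:,:,::-1])
E
```

```text
time: 9.3
ee_pos: [0.5075, 0.3582, 0.094]
ee_rot: [-2.16, -2.281, 0.0]
contact_force: [0.3, 0.8, -0.0]
gripper_width: 0.004
[0.50754089 0.35821051 0.09398264] [ 0.27986526  0.79220465 -0.01767121]
```

View pics/w9.png

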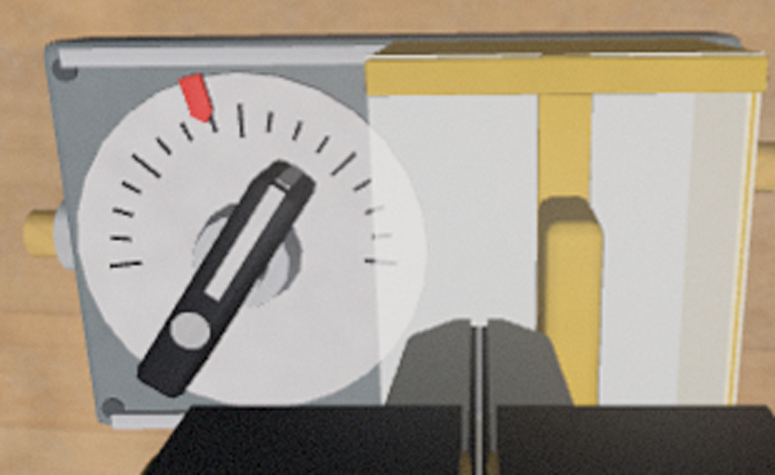

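```bash
python3 - <<'E'
from h import *
from scipy.optimize import least_squares
S=r.read_camera("scene")
print("s7 tip pred",np.round((proj(S,[[.5114,.2856,.093]])-[140,120])*8), "z+.01",np.round((proj(S,[[.5114,.2856,.103]])-[140,120])*8),"seen (360,402)")
s=r.get_state();d=wristd(s,r.read_camera("wrist"))
obs=dict(boxL=((-.062,-.102,.035),(47,42)),dl=((0,-.097,.038),(77,245)),dr=((0,.009,.038),(427,255)),dt=((-.053,-.044,.038),(240,72)),db=((.053,-.044,.038),(255,405)),
 gTL=((-.061,-.088,.092),(367,60)),gTR=((-.061,0,.092),(767,57)))
def W(q,l):
    p=[.50808+q[0],.32918+q[1],.0578+q[4]];c,sn=np.cos(p[2]),np.sin(p[2])
    return np.array([p[0]+c*l[0]-sn*l[1],p[1]+sn*l[0]+c*l[1],l[2]-q[2]])
def f(q,fix=None):
    o=[]
    for n,(l,uv) in obs.items():
        l=list(l)
        if n[0]=="g": l[1]+=q[3]
        o.append((proj(d,[W(q,l)])[0]-[90,120])*2.5-uv)
    return np.ravel(o)
q=least_squares(f,[0,0,0,.09,0]);q=q.x
print("dx,dy,dz(cam higher),guard,yaw",np.round(q,4));print(np.round(f(q).reshape(-1,2)))
k=W(q,(0,-.044,q[2]));print("knob",k)
def back(u,v,z):
    o,w=ray(d,(u/2.5+90,v/2.5+120));return o+w*(z-o[2])/w[2]
m=back(210,122,.041-q[2]);
a=back(190,330,.077-q[2]);b=back(282,190,.077-q[2])  # tail dot, line
print("marker r",m,np.hypot(*(m-k)[:2]),"ang",np.arctan2(*(m-k)[1::-1]))
print(a,b,"bar ang tail->pointer",np.arctan2(*(b-a)[1::-1]))
yaw=.0578+q[4];wr=lambda x:(x+np.pi)%(2*np.pi)-np.pi
print("marker",wr(np.arctan2(*(m-k)[1::-1])-np.pi-yaw),"stem",wr(np.arctan2(*(b-a)[1::-1])-np.pi-yaw))
E
```

```text
s7 tip pred [[369. 436.]] z+.01 [[366. 413.]] seen (360,402)
dx,dy,dz(cam higher),guard,yaw [ 0.0009  0.0048  0.0011  0.0881 -0.0098]
[[-8. -4.]
 [ 1.  2.]
 [-0. -5.]
 [ 0. -0.]
 [ 8.  1.]
 [ 3. -1.]
 [-3.  5.]]
knob [0.51107183 0.29005637 0.        ]
marker r [0.47257329 0.27937033 0.0399234 ] 0.03995408010400239 ang -2.8708384518989547
[0.52187212 0.28355019 0.0759234 ] [0.48269345 0.30804095 0.0759234 ] bar ang tail->pointer 2.5829183718628954
marker 0.22271824092853 stem -0.6067102424892066
```

```bash
python3 -m inch '[{"x":0,"y":0.4,"z":0,"spin":0},{"x":0,"y":0.4,"z":0,"spin":0},{"x":-0.1,"y":0.4,"z":0,"spin":0},{"x":0,"y":0.3,"z":0,"spin":0},{"x":0,"y":0.2,"z":0,"spin":0},{"x":0,"y":0,"z":0,"spin":0},{"x":0,"y":0,"z":0,"spin":0},{"x":0,"y":0,"z":0,"spin":0}]' 0 20
```

```text
time: 10.25
ee_pos: [0.507, 0.3742, 0.094]
ee_rot: [2.16, 2.279, -0.001]
contact_force: [0.9, -5.7, 2.0]
gripper_width: 0.003
```

```bash
python3 -m inch '[{"x":0,"y":0.2,"z":0,"spin":0},{"x":0,"y":0.2,"z":0,"spin":0},{"x":0,"y":0.1,"z":0,"spin":0},{"x":0,"y":0.1,"z":0,"spin":0},{"x":0,"y":0,"z":0,"spin":0},{"x":0,"y":0,"z":0,"spin":0},{"x":0,"y":0,"z":0,"spin":0},{"x":0,"y":0,"z":0,"spin":0}]' 0 20
```

```text
time: 11.05
ee_pos: [0.5069, 0.3743, 0.0939]
ee_rot: [2.16, 2.273, -0.015]
contact_force: [-0.3, -12.2, 6.6]
gripper_width: 0.005
```

```bash
python3 -m inch '[{"x":0,"y":-0.6,"z":0,"spin":0},{"x":0,"y":-0.4,"z":1,"spin":0},{"x":0,"y":-0.5,"z":2.5,"spin":0},{"x":0.1,"y":-1.5,"z":3,"spin":-0.12},{"x":0.1,"y":-2,"z":1,"spin":-0.12},{"x":0.1,"y":-2,"z":0,"spin":-0.12},{"x":0.1,"y":-1.4,"z":0,"spin":-0.12},{"x":0,"y":-0.5,"z":0,"spin":-0.12}]' 0.5 20
python3 - <<'E'
from h import *
r.read_camera("wrist")
s=r.get_state();d=wristd(s,r.read_camera("wrist"));cv2.imwrite("pics/w10.png",d["color"][:,:,::-1])
print(s["ee_pos"],s["ee_rot"],s["gripper_width"])
np.savez("w10.npz",R=d["R"],t=d["t"],K=d["K"],dist_coeffs=d["dist_coeffs"])
t=r.read_camera("top");crop(t,110,155,220,235,7,"pics/t10.png")
E
```

```text
time: 11.85
ee_pos: [0.5107, 0.2936, 0.1702]
ee_rot: [-2.739, -1.533, -0.005]
contact_force: [0.2, -0.6, -0.0]
gripper_width: 0.498
[0.51054111 0.29356401 0.17006276] [-2.7415465  -1.5285151  -0.00484433] 0.49471600635903223
```

View pics/w10.png

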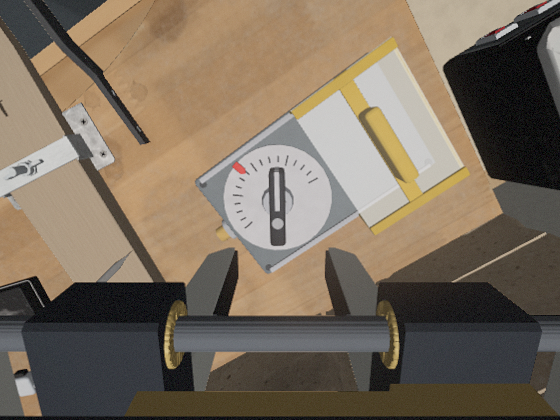

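View pics/t10.png

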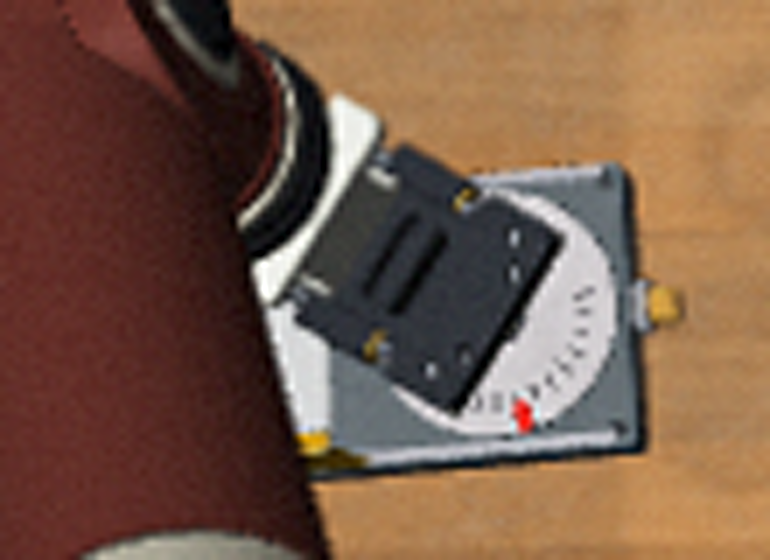

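```bash
python3 - <<'E'
from h import *
d=dict(np.load("w10.npz"));im=cv2.imread("pics/w10.png")
cv2.imwrite("pics/w10c.png",cv2.resize(im[125:285,190:370],None,fx=4,fy=3.7,interpolation=cv2.INTER_CUBIC))
g=im.max(axis=2).astype(int);m=np.zeros_like(g,np.uint8);m[160:255,255:300]=(g[160:255,255:300]<70)
ys,xs=np.nonzero(m);print(len(xs),xs.min(),xs.max(),ys.min(),ys.max(),xs.mean())
print(cv2.minAreaRect(np.c_[xs,ys].astype(np.float32)))
for uv in [(277,170),(278,243)]: print(at_z(d,uv,.077))
k=[.511,.288]
for c in (k,): 
  th=np.linspace(0,2*np.pi,8,endpoint=False);print(np.round(proj(d,np.c_[c[0]+.053*np.cos(th),c[1]+.053*np.sin(th),np.full(8,.038)])).tolist())
E
```

```text
99 269 284 168 244 275.14141414141415
((276.6733093261719, 206.1055145263672), (76.07493591308594, 14.361580848693848), 88.60282135009766)
[0.48130698 0.30844044 0.077     ]
[0.53713903 0.27479371 0.077     ]
[[303.0, 244.0], [328.0, 213.0], [323.0, 172.0], [288.0, 147.0], [246.0, 154.0], [222.0, 188.0], [231.0, 228.0], [264.0, 250.0]]
```

View pics/w10c.png

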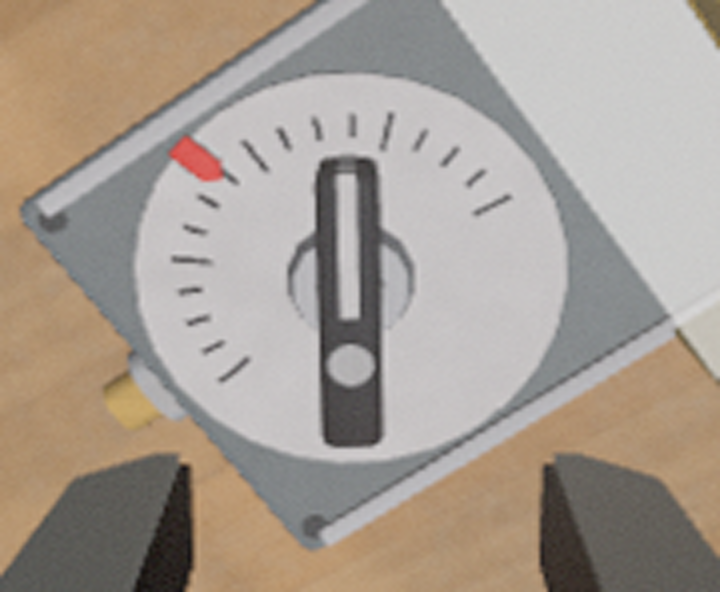

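```bash
python3 -m inch '[{"x":0,"y":-0.3,"z":-1.5,"spin":0},{"x":0,"y":0,"z":-2,"spin":0},{"x":0,"y":0,"z":-2,"spin":0},{"x":0,"y":0,"z":-2,"spin":0},{"x":0,"y":0,"z":-1.8,"spin":0},{"x":0,"y":0,"z":-1.5,"spin":0},{"x":0,"y":0,"z":-1,"spin":0},{"x":0,"y":0,"z":0,"spin":0}]' 0.5 20
python3 - <<'E'
from h import *
s=r.get_state();d=wristd(s,r.read_camera("wrist"));cv2.imwrite("pics/w11.png",d["color"][:,:,::-1])
print(s["ee_pos"],s["ee_rot"],s["gripper_width"],s["contact_force"])
E
```

```text
time: 12.8
ee_pos: [0.5094, 0.2904, 0.0498]
ee_rot: [-2.734, -1.544, 0.003]
contact_force: [0.1, -0.1, -1.0]
gripper_width: 0.5
[0.50938698 0.29039485 0.04978595] [-2.73441051 -1.54365715  0.00312769] 0.49971665260012765 [ 0.12955223 -0.12765608 -0.96195018]
```

View pics/w11.png

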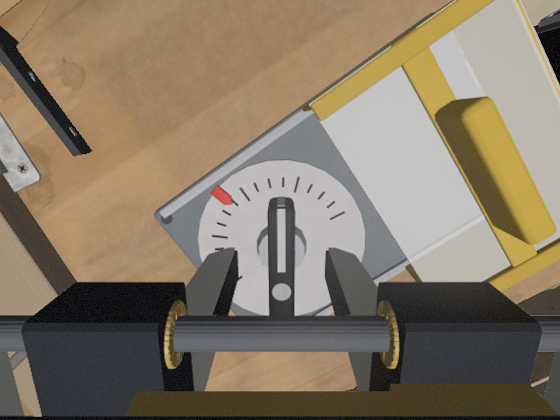

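```bash
python3 -m inch '[{"x":0,"y":0,"z":-0.2,"spin":0},{"x":0,"y":0,"z":0,"spin":0},{"x":0,"y":0,"z":0,"spin":0},{"x":0,"y":0,"z":0,"spin":0},{"x":0,"y":0,"z":0,"spin":0},{"x":0,"y":0,"z":0,"spin":0},{"x":0,"y":0,"z":0,"spin":0},{"x":0,"y":0,"z":0,"spin":0}]' 0 25
python3 - <<'E'
from h import *
s=r.get_state();d=wristd(s,r.read_camera("wrist"));cv2.imwrite("pics/w12.png",d["color"][100:,:,::-1])
print(s["ee_pos"],s["ee_rot"],s["gripper_width"],s["contact_force"],s["ft_torque"],s["q"])
E
```

```text
time: 13.65
ee_pos: [0.5109, 0.2895, 0.0494]
ee_rot: [-2.738, -1.541, -0.001]
contact_force: [-0.7, 0.4, 2.1]
gripper_width: 0.145
[0.51089198 0.28949171 0.04940919] [-2.73772120e+00 -1.54072220e+00 -1.43042934e-03] 0.14537776100623642 [-0.69896573  0.37188119  2.08253541] [0.05813342 0.0035589  0.06571791] [-0.60568343  0.69549614  0.0851875   1.76752256 -0.08680216  0.68129049
  0.55242214]
```

View pics/w12.png

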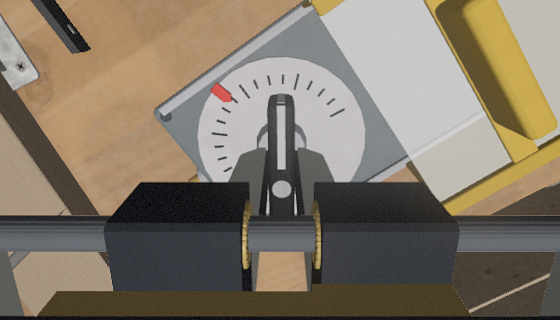

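```bash
python3 -m inch '[{"x":0,"y":0,"z":0,"spin":0.06},{"x":0,"y":0,"z":0,"spin":0.1},{"x":0,"y":0,"z":0,"spin":0.12},{"x":0,"y":0,"z":0,"spin":0.12},{"x":0,"y":0,"z":0,"spin":0.12},{"x":0,"y":0,"z":0,"spin":0.12},{"x":0,"y":0,"z":0,"spin":0.1},{"x":0,"y":0,"z":0,"spin":0.04}]' 0 25
python3 - <<'E'
from h import *
r.read_camera("top")
s=r.get_state();d=wristd(s,r.read_camera("wrist"));cv2.imwrite("pics/w13.png",d["color"][100:,:,::-1]);np.savez("w13.npz",R=d["R"],t=d["t"],K=d["K"],dist_coeffs=d["dist_coeffs"])
crop(d,200,180,360,300,5,"pics/w13c.png")
print(s["ee_pos"],s["ee_rot"],s["gripper_width"],s["contact_force"],s["ft_torque"])
e=dict(np.load("w10.npz"));m=at_z(e,(245,173.1),.041);print("marker w10",m)
for k in ((.511,.290),(.511,.288)): print(np.hypot(*(m[:2]-k)),np.arctan2(*(m[:2]-k)[::-1])-0+np.pi)
w=s["ee_rot"];print("jaw-pi/2",2*np.arctan2(w[1],w[0])%np.pi-np.pi/2)
E
```

```text
time: 14.5
ee_pos: [0.5109, 0.2897, 0.0494]
ee_rot: [-1.945, -2.467, -0.002]
contact_force: [-0.3, 1.9, 2.6]
gripper_width: 0.148
[0.51093394 0.28968257 0.04940733] [-1.94465119e+00 -2.46706212e+00 -2.22969120e-03] 0.14461235603709105 [0.30446552 0.22349274 3.70307996] [ 0.20966158 -0.03388262 -0.12446085]
marker w10 [0.47244537 0.27798621 0.041     ]
0.04038305158020403 0.3020685786057884
0.039833851284880394 0.2541149355552186
jaw-pi/2 0.2357313289257057
```

View pics/w13.png

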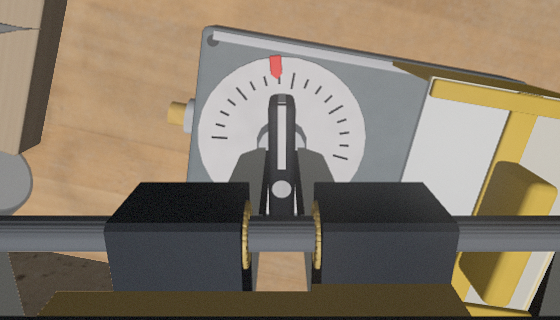

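View pics/w13c.png

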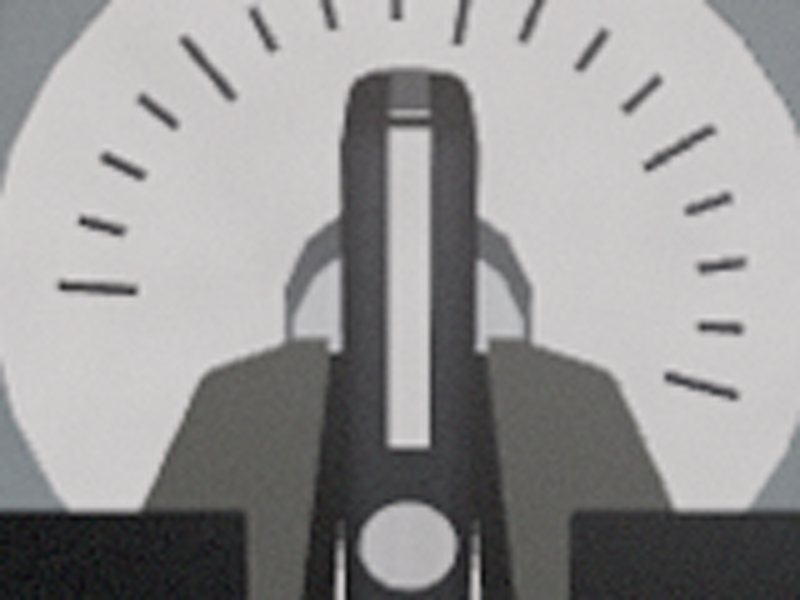

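```bash
python3 -m inch '[{"x":0,"y":0,"z":0,"spin":0.03},{"x":0,"y":0,"z":0,"spin":0.03},{"x":0,"y":0,"z":0,"spin":0},{"x":0,"y":0,"z":0,"spin":0},{"x":0,"y":0,"z":0,"spin":0},{"x":0,"y":0,"z":0,"spin":0},{"x":0,"y":0,"z":0,"spin":0},{"x":0,"y":0,"z":0,"spin":0}]' 0 25
python3 - <<'E'
from h import *
s=r.get_state();d=wristd(s,r.read_camera("wrist"))
crop(d,200,140,360,260,5,"pics/w14c.png")
im=d["color"].astype(int);m=(im[:,:,0]>170)&(im[:,:,1]<110)&(im[:,:,2]<110);m[:130]=0;m[200:]=0
ys,xs=np.nonzero(m&(np.abs(np.arange(560)-280)<60)[None]);print(len(xs),xs.mean(),ys.mean(),ys.max(),xs[ys>=ys.max()-1].mean())
w=s["ee_rot"];print("ang",2*np.arctan2(w[1],w[0])%np.pi-np.pi/2,s["ee_pos"],s["contact_force"])
T=np.eye(4);R=cv2.Rodrigues(np.array(w))[0]
for uv in ((xs.mean(),ys.mean()),(xs[ys>=ys.max()-1].mean(),ys.max())):
    X=R.T@(at_z(d,uv,.040)-s["ee_pos"]);print("marker in tool",X)
    for ax in (0,.002,-.002): print(np.arctan2(X[0],-X[1]) if X[1]<0 else np.arctan2(X[0],X[1]))
E
```

```text
time: 15.4
ee_pos: [0.5109, 0.2897, 0.0494]
ee_rot: [1.872, 2.523, 0.002]
contact_force: [-0.2, 1.6, 5.5]
gripper_width: 0.144
206 280.07766990291265 165.28155339805826 177 281.0
ang 0.29422970363073997 [0.51092229 0.28965616 0.04938159] [-0.2004053   1.5568311   5.48666767]
marker in tool [-0.00027085 -0.04800305  0.00932782]
-0.005642276510039992
-0.005642276510039992
-0.005642276510039992
marker in tool [ 0.00027425 -0.04107805  0.0093358 ]
0.00667633672749086
0.00667633672749086
0.00667633672749086
```

View pics/w14c.png

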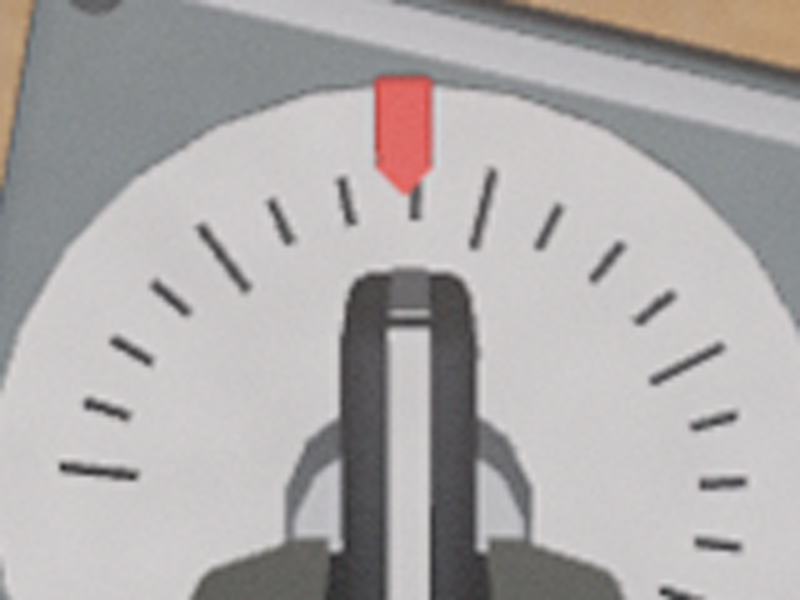

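```bash
python3 -m inch '[{"x":0,"y":0,"z":0,"spin":0},{"x":0,"y":0,"z":0.2,"spin":0},{"x":0,"y":0,"z":0.3,"spin":0},{"x":0,"y":0,"z":0.3,"spin":0},{"x":0,"y":0,"z":0.3,"spin":0},{"x":0,"y":0,"z":0.3,"spin":0},{"x":0,"y":0,"z":0.2,"spin":0},{"x":0,"y":0,"z":0,"spin":0}]' 0 45
```

```text
time: 16.25
ee_pos: [0.5106, 0.2894, 0.0646]
ee_rot: [-1.872, -2.523, -0.001]
contact_force: [3.6, 4.0, -8.2]
gripper_width: 0.139
```

```bash
python3 -m inch '[{"x":0,"y":0,"z":0.1,"spin":0},{"x":0,"y":0,"z":0.1,"spin":0},{"x":0,"y":0,"z":0.1,"spin":0},{"x":0,"y":0,"z":0,"spin":0},{"x":0,"y":0,"z":0,"spin":0},{"x":0,"y":0,"z":0,"spin":0},{"x":0,"y":0,"z":0,"spin":0},{"x":0,"y":0,"z":0,"spin":0}]' 0 45
python3 - <<'E'
from h import *
s=r.get_state();d=r.read_camera("wrist");crop(d,200,140,360,300,4,"pics/w15c.png")
d=r.read_camera("scene");crop(d,140,150,230,220,8,"pics/s15.png")
E
```

```text
time: 17.05
ee_pos: [0.5103, 0.2893, 0.0648]
ee_rot: [-1.871, -2.522, 0.001]
contact_force: [6.4, 6.9, -21.4]
gripper_width: 0.14
```

View pics/w15c.png

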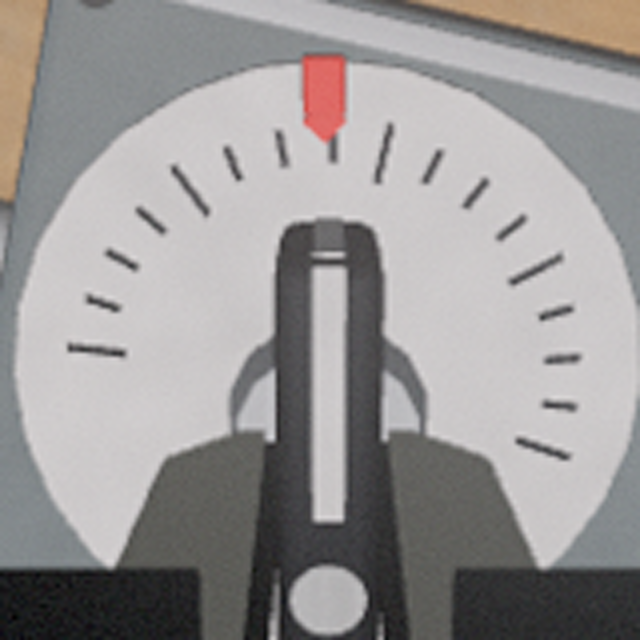

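View pics/s15.png

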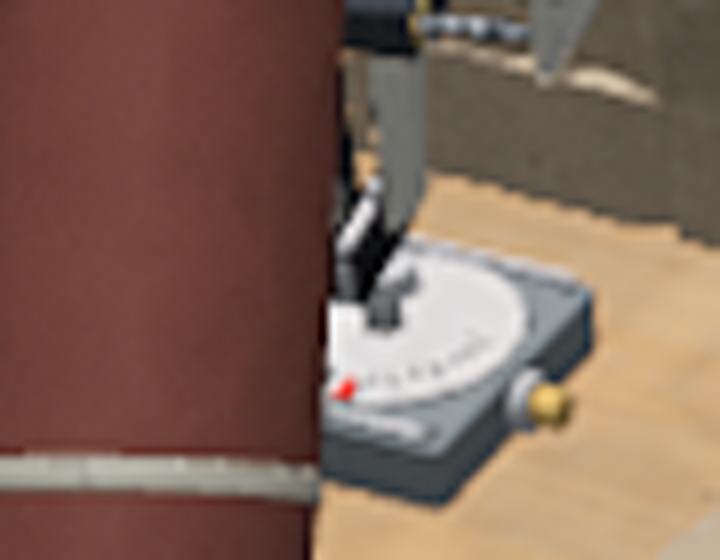

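```bash
python3 -m inch '[{"x":0,"y":0,"z":-0.2,"spin":0},{"x":0,"y":0,"z":0,"spin":0},{"x":0,"y":0,"z":0,"spin":0},{"x":0,"y":0,"z":0,"spin":0},{"x":0,"y":0,"z":0,"spin":0},{"x":0,"y":0,"z":0,"spin":0},{"x":0,"y":0,"z":0,"spin":0},{"x":0,"y":0,"z":0,"spin":0}]' - 10
python3 -m inch '[{"x":0,"y":0,"z":0,"spin":0},{"x":0,"y":0,"z":0,"spin":0},{"x":0,"y":0,"z":0,"spin":0},{"x":0,"y":0,"z":0,"spin":0},{"x":0,"y":0,"z":0,"spin":0},{"x":0,"y":0,"z":0,"spin":0},{"x":0,"y":0,"z":0,"spin":0},{"x":0,"y":0,"z":0,"spin":0}]' 0.4 10
```

```text
time: 17.95
ee_pos: [0.5096, 0.289, 0.0657]
ee_rot: [-1.871, -2.522, 0.003]
contact_force: [-1.6, 3.0, -9.0]
gripper_width: 0.149
time: 18.75
ee_pos: [0.5106, 0.2892, 0.066]
ee_rot: [1.872, 2.523, -0.0]
contact_force: [0.0, -0.3, 0.2]
gripper_width: 0.399
```

```bash
python3 -m inch '[{"x":0,"y":0,"z":0.5,"spin":0},{"x":0,"y":0,"z":1.5,"spin":0},{"x":0,"y":0,"z":2,"spin":0},{"x":0,"y":0,"z":2,"spin":0},{"x":0,"y":0,"z":2,"spin":0},{"x":0,"y":0,"z":2,"spin":0},{"x":0,"y":0,"z":1,"spin":0},{"x":0,"y":0,"z":0,"spin":0}]' 0.4 10
python3 - <<'E'
from h import *
s=r.get_state();d=wristd(s,r.read_camera("wrist"));cv2.imwrite("pics/w16.png",d["color"][:,:,::-1]);crop(d,200,120,360,270,4,"pics/w16c.png")
d=r.read_camera("scene");crop(d,140,150,230,220,8,"pics/s16.png")
print(s["ee_pos"],s["contact_force"])
E
```

```text
time: 19.55
ee_pos: [0.5114, 0.2898, 0.1776]
ee_rot: [1.871, 2.522, 0.005]
contact_force: [0.0, 0.2, 0.0]
gripper_width: 0.401
[0.51137448 0.28975877 0.17764467] [0.0243252  0.23845844 0.01215649]
```

View pics/w16.png

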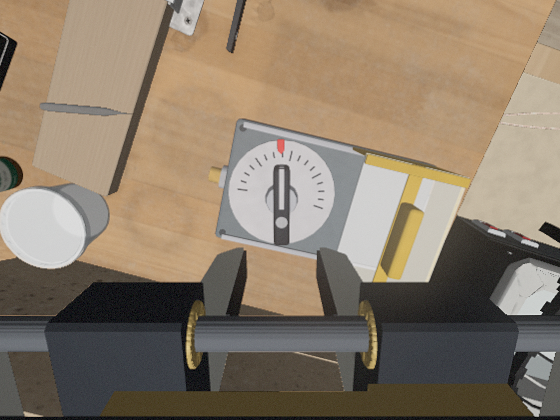

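View pics/w16c.png

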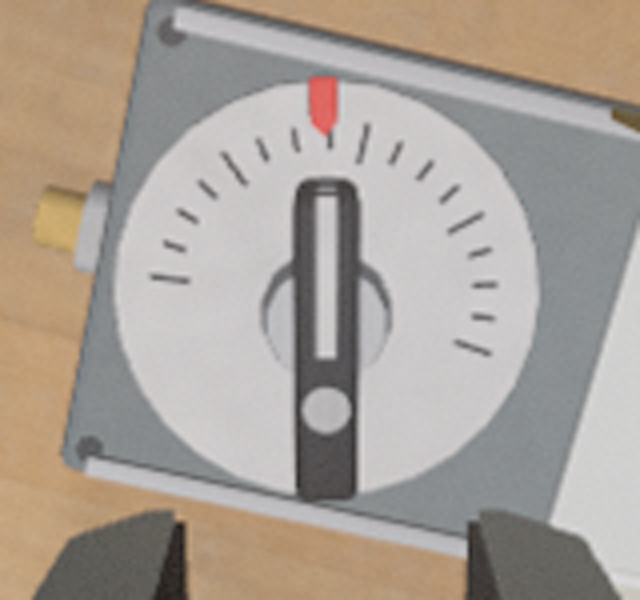

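View pics/s16.png

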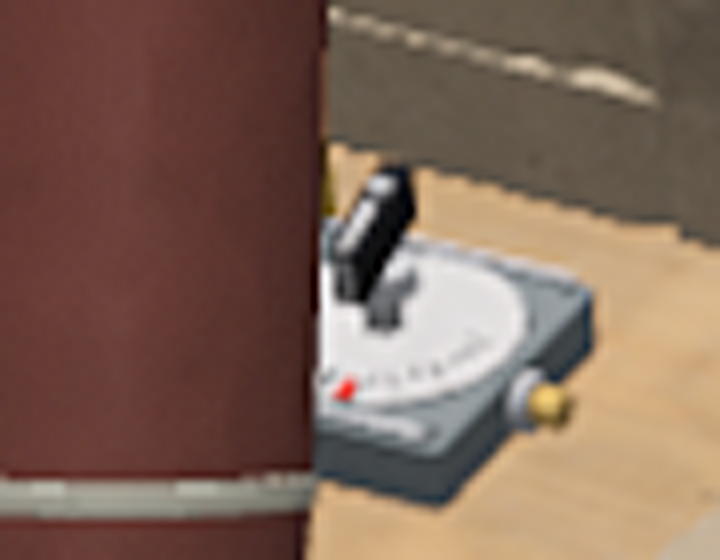

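```bash
python3 - <<'E'
from h import *
s=r.get_state();d=wristd(s,r.read_camera("wrist"))
f=(at_z(d,(413,206),.117)+at_z(d,(395,277),.117))/2
print("fin",f,"dist",np.hypot(*(f[:2]-[.511,.290])))
e=at_z(d,(367,158),.092);print(e)
a=at_z(d,(281.5,248/1),.092) ;
A=at_z(d,(281,165),.092);B=at_z(d,(282,243),.092);print("bar len if top at .092",np.hypot(*(A-B)[:2]),"at .077",np.hypot(*(at_z(d,(281,165),.077)-at_z(d,(282,243),.077))[:2]))
print(s["ee_pos"],s["contact_force"])
E
```

```text
fin [0.50049982 0.38629501 0.117     ] dist 0.09686579828035918
[0.44839444 0.34235918 0.092     ]
bar len if top at .092 0.06700129887612158 at .077 0.07070522841573336
[0.51014281 0.28892802 0.17545301] [-0.40262967  0.97101718 -0.3952568 ]
```

```bash
python3 -c "
from rig import r
print(r.job_done())"
```

```text
the job is handed in; nothing more can be done
None
```

The regulator is set: the guard is fully aside, the pointer stands at the red marker, and the knob is pulled up and locked. I handed the job in at about 20 s of the 64 s, with the gripper open and the tool about 17 cm above the bench. No verdict was reported, so the results below rest on my own checks.

- **Guard:** I pushed the fin until it stopped moving and the force rose to about 12 N. The last picture puts the fin about 97 mm from the knob's axis, against 100 mm for fully open.
- **Pointer:** I gripped the bar and turned the knob about 0.86 rad while it was still down. The pointer came within about 0.01 rad of the marker, and it still looked aligned after I let go.
- **Knob:** It rose about 15 mm, then held against a 21 N pull. After release the bar measures 67 mm long if its top is at the raised height, which fits its true 68 mm and so fits the knob being up.
- **Surroundings:** The last wrist reading was under about 1 N with nothing in contact. The red marker appears unmoved; I did not measure the bystanders again.

**Checks that disagreed:**
- My first push passed the fin without moving the guard, although the reported tip height (0.10 m) was below the fin's top (0.117 m).
- A scene picture put the tip about 12 mm higher than reported, while the wrist picture and contact with the guard's top plate agreed with the reported height. I did not find the cause; pushing again about 7 mm lower worked.
- On that second push the fingertips briefly pressed on the guard's top plate with about 13 N.

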